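# Stow the hand scanner under the lift-up tray of the packing-bench kit box

## Task

Put the yellow hand scanner away in the blue kit box: lift the grey tray by its handle and swing it back until it rests on its stop, lay the scanner flat on the black rubber pad in the compartment below, head to the back and pushed right up against the back wall, then bring the tray down fully home again and let go. Guide the tray by hand both ways rather than letting it fall, keep what lies in it in it, set the scanner in without knocking, dropping or pinching it, and leave the label roll and the things on the bench where they are.

Things in the scene. Friction and masses are not known exactly. Their poses are not given: they have to be found in the camera images.
- kit_box: Blue steel kit box, open on top, fixed: 210 (x) x 330 (y) x 62 mm high outside, walls and floor 4 mm. Origin: centre of its underside; x to its back (away from the robot), z up. A 4 mm wall along x at y = 0 makes two bays, each 202 mm long (x), 159 mm wide, centred at y = +-81 mm: one has the pad, the other the label roll. The grey tray (same outline, 45 mm high, 0.4 to 0.6 kg) rests on it.
- tray_arm (a joint): Angle q of the four 82 mm links that carry the tray (rad): 0 home, 2.007 right back on its stop. The tray stays level and parallel to the box; it is displaced from home, in the box's axes, by x = 82*(sin(q-1.222)+0.940), z = 82*(cos(q-1.222)-0.342) mm (top at q = 1.22). Little friction: left alone short of the top it falls shut, past it it falls onto the stop and stays there.
- tray: The grey tray itself. Origin on its left-right middle line, 87 mm in front of its centre and 10 mm above its underside; axes as the box's.
- tray_front (a point): Middle of the lower front edge of the tray, axes as the box's. Home: at x = -105 mm of the box, 62 mm up. Right back: at x = +30 mm, 92 mm up. Even then the tray overhangs the back of the bays: the mouth left open (131 mm) is shorter than the scanner and the 30 mm gap between rim and tray lower than its head, so it has to go in at a slant, head first and down, under the tray.
- tray_handle (a point): Centre of the tray's handle grip, a black round bar 15 mm thick and 96 mm long along y, over the middle of the tray between two thin posts; axes as the box's. Home: over the box's centre, 122 mm above the bench. It is 60 mm above the tray's underside (tray floor 4 mm thick); a 3 mm thick partition runs under the bar, its top 32 mm below the bar's middle.
- pad: Black rubber pad, fixed, 190 (x) x 146 (y) x 5 mm, covering the floor of one bay (left or right); hidden under the tray at first. Origin at the centre of its underside, which lies 4 mm above the bench; its top is 9 mm above the bench. Axes parallel to the box's.
- scanner: The straight hand scanner lying on the bench, 175 mm long, 0.13 to 0.25 kg: origin at the centre of its underside, x towards its head, z up. Yellow handle 118 mm long (x = -87 to +30 mm), 40 mm wide, 30 mm thick; black head with a red window at the end 57 mm long (x = +31 to +87 mm), 52 mm wide, 34 mm thick. Starts left or right of the box.
- scanner_head (a point): Middle of the lower edge of the scanner's head end, at x = +87.5 mm of the scanner, at its underside. With the head against the back wall of the bay it is at x = +101 mm of the box.
- label_roll: White label roll, 72 mm diameter, 50 mm high, standing loose in the bay without the pad, hidden under the tray at first. Origin at the centre of its underside. Leave it.
- marker: White marker pen with blue cap, 16 mm thick, 140 mm long, loose in the tray's front half. Origin under its middle, y along it. Must stay in the tray.
- cutter: Orange safety cutter, 30 x 158 x 16 mm, loose in the tray's back half. Origin on its underside, y along it. Must stay in the tray.
- tape: Amber roll of packing tape lying flat on the bench, 100 mm diameter, 48 mm high, on the other side of the box from the scanner. Origin at the centre of its underside. Leave it.
- battery: Grey battery pack, 90 x 50 x 24 mm, on the bench at the back left. Origin at the centre of its underside. Leave it.
- can: Food can with green label and white top, 74 mm diameter, 110 mm high, on the bench at the back right. Origin at the centre of its underside. Leave it.

How it is judged:
On the way, in this order (a step that is already met when the one before it is completed fails the run):
1. the tray is swung right back onto its stop (value of joint tray_arm above 1.93 rad), for 0.2 s.
2. with the tray still back, the scanner lies flat on the pad, head up against the back wall, and has been let go (z of scanner in the frame of pad below 0.012 m and x of scanner in the frame of pad between -0.03 and 0.03 m and y of scanner in the frame of pad between -0.05 and 0.05 m and angle between scanner's own z axis and vertical below 0.12 rad and x of scanner_head in the frame of kit_box above 0.097 m and value of joint tray_arm above 1.8 rad and contact force between scanner and the fingers below 0.1 N), for 0.2 s.
At the end, for the whole second after the job is handed in: The tray is down fully home (its links within 0.04 rad of closed); the scanner lies at rest flat (within 7 degrees) on the pad, its centre within 30 mm (x) and 50 mm (y) of the pad's, its head end within 4 mm of the bay's back wall; marker and cutter are in the tray (value of joint tray_arm below 0.04 rad and linear speed of scanner below 0.02 m/s and z of scanner in the frame of pad below 0.012 m and x of scanner in the frame of pad between -0.03 and 0.03 m and y of scanner in the frame of pad between -0.05 and 0.05 m and angle between scanner's own z axis and vertical below 0.12 rad and x of scanner_head in the frame of kit_box above 0.097 m and x of marker in the frame of tray_handle between -0.105 and 0.105 m and y of marker in the frame of tray_handle between -0.165 and 0.165 m and z of marker in the frame of tray_handle between -0.075 and -0.02 m and x of cutter in the frame of tray_handle between -0.105 and 0.105 m and y of cutter in the frame of tray_handle between -0.165 and 0.165 m and z of cutter in the frame of tray_handle between -0.075 and -0.02 m); the robot touches nothing.
It fails at once if the tray is let fall, or slammed: it swings faster than 3.2 rad/s (0.26 m/s) with no hand on it, or meets home or its stop at over 4 rad/s (0.33 m/s) ((value of joint tray_arm below 0.15 rad and velocity of joint tray_arm below -4 rad/s) or (value of joint tray_arm above 1.85 rad and velocity of joint tray_arm above 4 rad/s) or ((velocity of joint tray_arm above 3.2 rad/s or velocity of joint tray_arm below -3.2 rad/s) and contact force between tray and the fingers below 0.05 N and contact force between tray and the arm below 0.05 N)).
It fails at once if the scanner is dropped (faster than 0.35 m/s with no finger on it: a free fall of 6 mm) or knocked or pinched hard against the box, tray or pad (over 60 N) (contact force between scanner and kit_box above 60 N or contact force between scanner and pad above 60 N or (linear speed of scanner above 0.35 m/s and contact force between scanner and the fingers below 0.05 N)).
It fails at once if the marker or the cutter leaves the tray (not (x of marker in the frame of tray_handle between -0.105 and 0.105 m and y of marker in the frame of tray_handle between -0.165 and 0.165 m and z of marker in the frame of tray_handle between -0.075 and -0.02 m) or not (x of cutter in the frame of tray_handle between -0.105 and 0.105 m and y of cutter in the frame of tray_handle between -0.165 and 0.165 m and z of cutter in the frame of tray_handle between -0.075 and -0.02 m)).
It fails at once if the label roll or a thing on the bench is moved by more than 30 mm (distance of any of label_roll, tape, battery, can from where it was at the start of the episode above 0.03 m).
It also fails if it takes over 72 s, if anything falls off the work surface, if the arm or the gripper's body presses on something with over 40 N, if the wrist force passes 120 N, or if a joint passes its speed limit or range.

## Robot

A 6-joint arm with a two-finger parallel gripper is mounted at the origin on the work surface. World frame = base frame: x ahead of the robot, y to its left, z up, the work surface at z = 0. Lengths are in m, angles in rad, forces in N, time in s.
With the tool pointing down it reaches from about 0.35 to 0.925 m from the base axis. Payload 6.4 kg.
Tool frame: the origin (TCP) lies where the fingers leave the gripper's body, on its centre line; the fingertips stand 97 mm ahead of it and the grasp point (between the pads) lies 78 mm ahead of it; z points along the fingers, y is the line along which they close (so a half turn about z gives the same grasp; the last joint's range is limited). The gripper opens to 94 mm and grips with 3 to 60 N. Pads are 16 mm wide; open, the fingers measure 119 mm over their backs; the gripper's body (75 mm by 177 mm) begins 78 mm behind the grasp point.
Start: joints at [-1.5, 0.245, 1.558, -0, 1.339, -0.174], TCP at [0.158, -0.631, 0.303] pointing down, gripper open.
Joint ranges: [-3.13, 3.13], [-1.02, 2.26], [0.13, 2.54], [-0.95, 4.09], [0.21, 2.88], [-2.74, 2.74]. Speed limits (rad/s): [2.57, 2.57, 3.14, 3.14, 3.14, 3.14].

## Interface

Orientations are given as a unit quaternion [x, y, z, w].
In Python, from station import arm, eoat, kinematics, vision, hand_in gives the robot as it stands. Calls block until the motion is done:
- arm.movep(position, orientation): joint-space move of the TCP to a pose.
- arm.move_straight(position, vel=0.15, frame=None, max_force=None): straight line of the TCP; frame=None keeps the orientation; vel is the mean speed in m/s. With max_force (N) it stops when the force on the tool has changed by that much, and returns True; else False.
- arm.move_joints(angles): joint-space move.
- eoat.set_gripper(opening): opening from 0.0 (shut) to 1.0 (fully open); the grip force is fixed at half the most; returns when the fingers have stopped.
- arm.dwell(seconds).
- kinematics.solve_ik(position, orientation): joint angles nearest the present ones, or None.
- arm.state(): the state.
- vision.capture(name): name is "scene" or "top"; returns (picture, depth): 384x512x3 uint8, blue, green, red; 384x512 float32, m along the optical axis (not along the pixel's ray), 0 where there is no reading.
- vision.calibration(name): a dict with "mtx" (3x3 intrinsics, pixels), "world_from_camera" (4x4, takes a point from camera to world coordinates). Camera axes: x right, y up, looking along -z (the intrinsics and any distortion apply to the point x, -y, -z); pixel columns grow to the right and rows downward; lengths in m; the calibration is good to about 2 mm. A picture is of the moment at which its call begins. calibration takes no time and is no camera call.
A pose or a line that the arm cannot do raises arm.PlanningError and nothing moves.
- hand_in(): hands the job in; it is judged then, once.
Trained networks look in the newest picture that a camera, given by its name, has taken for a name from the list of things; names that differ only in an ending like _2 or _b are one class to them, and where a whole thing is asked for, a point or a joint stands for the part that bears it (a point fixed in the world has none). Each returns a list of dicts, best first, with "p" (0 to 1); they miss things now and then, are a little off and sometimes report something else, mostly with a low value. They report only what shows in the picture. A call takes as long as a camera call.
- vision.boxes_of(name, camera): "point" ([x, y, z] in m, in world coordinates, good to about 4 mm: the middle of the surface that is visible of it).
The state is a dict: "time_s": time; "joint_pos": joint angles; "qvel": joint speeds; "joint_efforts": joint torques, N m; "tcp_pos": TCP position; "tcp_rot": TCP orientation; "ft_force": force on the tool from outside, world axes, zero at the start; "torque": the same for the moment, N m; "gripper_width": opening from 0.0 (shut) to 1.0 (fully open); "finger_force": force on a finger pad.
Only numpy, scipy, OpenCV 4.12 (cv2) and the standard library are available. Lean on these libraries where they do the work, as an engineer would, in place of code of your own. Each camera call takes 0.05 s, during which the arm holds its last target. There are 200 camera calls.

## Working session

There is one attempt and no reset: what is moved stays moved. The work goes in short steps, each a Python script; the robot and the scene stay as the last script left them, time stands still between calls to the robot, and variables do not carry over. Pictures are saved under pics/ and viewed, at most 10 in all, crops included, and the job is handed in when it is done.

```bash
ls; mkdir -p pics; python3 - <<'E'
from station import arm, eoat, kinematics, vision
import cv2, numpy as np
for n in ("scene","top"):
    im,d=vision.capture(n); cv2.imwrite(f"pics/{n}0.png",im)
    c=vision.calibration(n); print(n,c["mtx"].tolist(),np.round(c["world_from_camera"],3).tolist())
    np.save(f"{n}_d.npy",d); np.save(f"{n}_i.npy",im)
    for t in ["kit_box","tray","tray_handle","scanner","marker","cutter","tape","battery","can"]:
        print(t,[(np.round(b["point"],3).tolist(),round(b["p"],2)) for b in vision.boxes_of(t,n)[:2]])
print(arm.state())
E
```

```text
pics
scene [[424.44739422703935, 0.0, 255.97049904251386], [0.0, 424.44739422703935, 188.66855052441718], [0.0, 0.0, 1.0]] [[0.783, -0.545, 0.3, 0.904], [0.622, 0.676, -0.395, -0.46], [0.012, 0.496, 0.868, 1.074], [0.0, 0.0, 0.0, 1.0]]
kit_box [([0.548, 0.003, 0.065], 0.62)]
tray [([0.541, 0.015, 0.068], 0.65), ([0.674, 0.346, 0.024], 0.23)]
tray_handle [([0.543, 0.02, 0.067], 0.95), ([0.449, -0.322, 0.031], 0.73)]
scanner [([0.446, -0.324, 0.032], 0.98)]
marker [([0.501, 0.022, 0.084], 0.75)]
cutter [([0.577, -0.048, 0.078], 0.62)]
tape [([0.434, 0.357, 0.032], 0.68), ([0.542, 0.015, 0.065], 0.3)]
battery [([0.677, 0.349, 0.025], 0.67)]
can [([0.683, -0.348, 0.108], 0.87), ([0.436, 0.355, 0.034], 0.48)]
top [[369.5295513035119, 0.0, 252.5387804830695], [0.0, 369.5295513035119, 193.61311245014852], [0.0, 0.0, 1.0]] [[-0.018, 0.981, -0.194, 0.353], [-1.0, -0.022, -0.019, -0.017], [-0.023, 0.194, 0.981, 1.088], [0.0, 0.0, 0.0, 1.0]]
kit_box [([0.54, 0.018, 0.069], 0.81)]
tray [([0.538, 0.026, 0.067], 0.71), ([0.437, -0.316, 0.033], 0.62)]
tray_handle [([0.543, 0.019, 0.068], 0.66)]
sca
[... 323 characters left out ...]
time_s': 1.0, 'joint_pos': array([-1.50011358e+00,  2.45090820e-01,  1.55777111e+00,  2.00008330e-05,
        1.33871520e+00, -1.74100038e-01]), 'qvel': array([-0.00125646, -0.0010912 , -0.00219439, -0.00077322, -0.0001637 ,
        0.00049717]), 'joint_efforts': array([-3.22668266e-04, -4.15834379e+01, -3.14882720e+01,  6.85826736e-02,
        2.89479975e-02, -1.92888922e-05]), 'tcp_pos': array([ 0.15753526, -0.6306411 ,  0.30267668]), 'tcp_rot': array([9.92519799e-01, 1.22083777e-01, 9.31823020e-06, 8.25270502e-06]), 'ft_force': array([-0.14719028, -0.41928922, -0.70354786]), 'torque': array([ 0.02419443, -0.02908043,  0.01358664]), 'finger_force': 0.0, 'gripper_width': 0.9979972130101482}
```

View pics/top0.png

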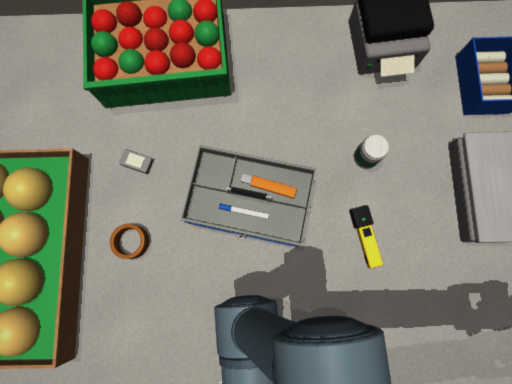

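View pics/scene0.png

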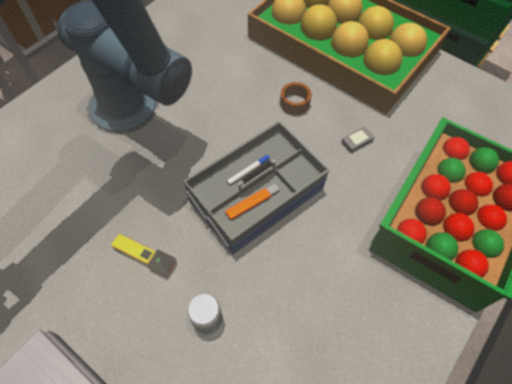

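The top view shows the tray with corners near (201,148), (315,167), (302,244) and (183,220), turned slightly, and its handle bar around (249,193). The scanner is on the right at about (367,235), head at (361,215), pointing backwards. I'll fit the poses from depth.

```bash
cat > h.py <<'E'
import numpy as np, cv2
from station import arm, eoat, kinematics, vision, hand_in
from scipy.spatial.transform import Rotation as R
def cloud(n,im=None,d=None):
    if im is None: im,d=vision.capture(n)
    c=vision.calibration(n);K=c["mtx"];T=np.array(c["world_from_camera"])
    v,u=np.mgrid[:d.shape[0],:d.shape[1]]
    p=np.stack([(u-K[0,2])/K[0,0]*d,-(v-K[1,2])/K[1,1]*d,-d],-1)
    w=p@T[:3,:3].T+T[:3,3]; w[d<=0]=np.nan
    return im,w
def rect(P):
    r=cv2.minAreaRect((P[:,:2]*1000).astype(np.float32)); return np.round(r[0],1),np.round(r[1],1),round(r[2],1)
E
python3 - <<'E'
from h import *
for n in("top","scene"):
    im,w=cloud(n,np.load(n+"_i.npy"),np.load(n+"_d.npy"))
    x,y,z=w[...,0],w[...,1],w[...,2]
    near=(abs(x-.54)<.2)&(abs(y-.015)<.22)
    for lo,hi in((.095,.114),(.1,.112)):
        m=near&(z>lo)&(z<hi); print(n,"rim",m.sum(),rect(w[m]),np.median(z[m]))
    hb=near&(abs(x-.54)<.05)&(abs(y-.015)<.07)&(z>.114)&(z<.14); print("bar",hb.sum(),rect(w[hb]),np.percentile(z[hb],[50,95]))
    s=(abs(x-.44)<.13)&(abs(y+.32)<.11)&(z>.012)&(z<.05); print("scan",s.sum(),rect(w[s]),np.percentile(z[s],[5,50,90]))
    b,g,r=[im[...,i].astype(int) for i in range(3)]
    ye=s&(r>120)&(b<90)&(g>100); print("yellow",ye.sum(),rect(w[ye]),np.median(z[ye])); bl=s&~ye&(z>.025); print("head",bl.sum(),rect(w[bl]),np.median(z[bl]))
    f=(abs(x-.35)<.04)&(abs(y-.2)<.05); print("floor",np.nanmedian(z[f]))
E
```

```text
top rim 1062 (array([548.1,  13.3]), array([330.6, 216.7]), 76.8) 0.10582596798364052
top rim 966 (array([548.1,  13.3]), array([330.6, 216.7]), 76.8) 0.10612343094429155
bar 226 (array([547.5,  13.9]), array([121.3,  15.2]), 77.2) [0.12707292 0.13070002]
scan 1022 (array([ 432.6, -320. ]), array([174.9,  52.3]), 12.1) [0.0214958  0.03023906 0.03451308]
yellow 511 (array([ 404.3, -326.4]), array([117. ,  39.3]), 12.1) 0.029060987345763012
head 441 (array([ 438.1, -316.5]), array([163.6,  52.2]), 9.8) 0.03272886608998227
floor -0.00039230599602624316
scene rim 1303 (array([544.7,  14.1]), array([332.8, 218. ]), 76.9) 0.10638299139561691
scene rim 1063 (array([544.7,  14.1]), array([332.8, 218. ]), 76.9) 0.1069265747149647
bar 229 (array([545. ,  13.2]), array([124.5,  15.6]), 76.4) [0.12768069 0.13213882]
scan 1178 (array([ 430.4, -319.6]), array([176.1,  53.1]), 11.7) [0.02091677 0.03180123 0.03592003]
yellow 580 (array([ 407.8, -326.9]), array([117.8,  38.5]), 11.7) 0.030510930989543383
head 534 (array([ 430.4, -319.6]), array([176.1,  52.9]), 11.7) 0.03395018383380599
floor 0.001464642682569961
```

```bash
cat >> h.py <<'E'
BC=np.array([.5465,.0137,0]); BY=np.deg2rad(-13.2); RB=R.from_euler('z',BY)
def box(p): return BC+RB.apply(p)
F0=R.from_matrix(np.diag([1.,-1,-1]))
def rot(yaw,pitch=0): return R.from_euler('ZY',[yaw,pitch])*F0
def tcp(grasp,r): return np.asarray(grasp)-r.apply([0,0,.078])
def goto(g,r): arm.movep(tcp(g,r).tolist(),r.as_quat().tolist())
def line(g,r,vel=.1,**k):
    return arm.move_straight(tcp(g,r).tolist(),vel=vel,frame=r.as_quat().tolist(),**k)
def disp(q): return np.array([82*(np.sin(q-1.222)+.940),0,82*(np.cos(q-1.222)-.342)])/1000
H0=np.array([0,0,.122])
def st(m=""):
    s=arm.state(); print(m,"t",round(s["time_s"],2),"tcp",np.round(s["tcp_pos"],4),"F",np.round(s["ft_force"],1),"ff",round(s["finger_force"],1),"w",round(s["gripper_width"],3)); return s
E
python3 - <<'E'
from h import *
for a in(90,-90):
    r=rot(BY+np.deg2rad(a)); 
    for q in(0,1.2,2.007): print(a,q,np.round(kinematics.solve_ik(tcp(box(H0+disp(q)),r).tolist(),r.as_quat().tolist()),2))
for nm,yaw,pit,g in(("pick",np.deg2rad(11.9),-25,[.41,-.325,.025]),("inR",BY,0,box([-.01,-.081,.082])),("flatR",BY,-25,box([-.01,-.081,.034])),("flatL",BY,-25,box([-.01,.081,.034]))):
    r=rot(yaw,np.deg2rad(pit)); print(nm,kinematics.solve_ik(tcp(g,r).tolist(),r.as_quat().tolist()))
print(arm.state()["tcp_rot"])
E
```

```text
90 0 [-0.18  0.12  1.9  -0.    1.12  0.05]
90 1.2 [-0.19  0.22  1.68 -0.    1.24  0.04]
90 2.007 [-0.19  0.38  1.53 -0.    1.23  0.04]Traceback (most recent call last):
  File "<stdin>", line 4, in <module>
    return _wrapfunc(a, 'round', decimals=decimals, out=out)
    return _wrapit(obj, method, *args, **kwds)
    result = getattr(arr, method)(*args, **kwds)
TypeError: unsupported operand type(s) for *: 'NoneType' and 'float'
```

```bash
python3 - <<'E'
from h import *
for f in(0,180):
  for nm,yaw,pit,g in(("pick",np.deg2rad(11.9),-25,[.41,-.325,.025]),("inR",BY,0,box([-.01,-.081,.082])),("flatR",BY,-25,box([-.01,-.081,.034])),("flatL",BY,-25,box([-.01,.081,.034]))):
    r=rot(yaw,np.deg2rad(pit))*R.from_euler('z',f,degrees=True); print(f,nm,kinematics.solve_ik(tcp(g,r).tolist(),r.as_quat().tolist()))
r=rot(BY+np.pi/2)
goto(box(H0+[0,0,.10]),r); st("above")
line(box(H0+[0,0,.003]),r,.1); st("at")
eoat.set_gripper(0.0); st("grip")
E
```

```text
0 pick [-1.10238125  0.15534578  2.14072796  0.59298631  0.81932379 -0.14491289]
0 inR [-3.38119161e-01  1.29501773e-01  1.97629978e+00 -4.44089210e-16
  1.03579111e+00  1.46306063e+00]
0 flatR [-0.3678539   0.02565405  2.25978677  0.14025655  0.42714795  1.31826785]
0 flatL [ 0.01651855  0.14153499  2.133455   -0.23818602  0.45312067  2.01029489]
180 pick None
180 inR [-3.38119161e-01  1.29501773e-01  1.97629978e+00 -4.44089210e-16
  1.03579111e+00 -1.67853203e+00]
180 flatR [-0.3678539   0.02565405  2.25978677  0.14025655  0.42714795 -1.8233248 ]
180 flatL [ 0.01651855  0.14153499  2.133455   -0.23818602  0.45312067 -1.13129776]
above t 3.66 tcp [0.5466 0.013  0.3   ] F [0.1 0.4 0.6] ff 0.0 w 1.001
at t 4.78 tcp [0.547  0.0136 0.2038] F [-0.2  0.1  0. ] ff 0.0 w 0.999
grip t 5.98 tcp [0.5462 0.0138 0.203 ] F [-3.1  0.2  1.3] ff 30.0 w 0.152
```

```bash
python3 - <<'E'
from h import *
r=rot(BY+np.pi/2); H=H0+[0,0,.003]
for q in np.linspace(0,2.007,13)[1:]:
    line(box(H+disp(q)),r,.07)
    s=st(f"{q:.2f}")
eoat.set_gripper(0.6); st("rel"); 
line(box(H+disp(2.007)+[0,0,.12]),r,.15); arm.dwell(.2)
im,w=cloud("top"); cv2.imwrite("pics/top1.png",im)
goto(box([-.05,-.15,.30]),rot(BY))
im,w=cloud("scene"); cv2.imwrite("pics/scene1.png",im)
for n in("top","scene"):
  for t in("tray_handle","pad","label_roll","scanner","marker","cutter"):
    print(n,t,[(np.round(b["point"],3).tolist(),round(b["p"],2)) for b in vision.boxes_of(t,n)[:2]])
x,y,z=w[...,0],w[...,1],w[...,2]
hb=(abs(x-.68)<.06)&(abs(y+.017)<.08)&(z>.144)&(z<.17); print("bar",hb.sum(),rect(w[hb]),np.percentile(z[hb],[50,95]))
E
```

```text
0.17 t 6.33 tcp [0.5517 0.0125 0.2153] F [-3.8  1.2 -3.9] ff 30.0 w 0.148
0.33 t 6.67 tcp [0.5602 0.0105 0.2279] F [-5.3  0.9 -1.3] ff 30.0 w 0.152
0.50 t 7.01 tcp [0.5695 0.0083 0.2376] F [-3.   0.5 -0.9] ff 30.0 w 0.147
0.67 t 7.35 tcp [0.5799 0.0058 0.2452] F [-3.9  1.3  0.4] ff 30.0 w 0.153
0.84 t 7.69 tcp [0.5916 0.0031 0.2512] F [-2.9 -0.1  0.7] ff 30.0 w 0.148
1.00 t 8.03 tcp [6.044e-01 1.000e-04 2.551e-01] F [-1.1  0.2 -0.2] ff 30.0 w 0.15
1.17 t 8.38 tcp [ 0.6177 -0.003   0.2569] F [-0.5 -0.2 -0.3] ff 30.0 w 0.147
1.34 t 8.72 tcp [ 0.6311 -0.0062  0.2563] F [ 0.8 -0.2 -0.9] ff 30.0 w 0.152
1.51 t 9.06 tcp [ 0.6441 -0.0092  0.2535] F [ 2.6 -0.3 -1.7] ff 30.0 w 0.149
1.67 t 9.4 tcp [ 0.6565 -0.0121  0.2485] F [ 2.1 -1.1 -2.6] ff 30.0 w 0.148
1.84 t 9.74 tcp [ 0.6679 -0.0148  0.2414] F [ 2.9 -1.3 -2.8] ff 30.0 w 0.152
2.01 t 10.08 tcp [ 0.6777 -0.0171  0.2329] F [-2.1 -0.6  1.1] ff 30.0 w 0.153
rel t 10.89 tcp [ 0.678  -0.0171  0.233 ] F [ 0.5  0.8 -0.6] ff 0.0 w 0.598
top tray_handle [([0.653, -0.117, 0.096], 0.64)]
top pad [([0.496, -0.075, 0.008], 0.66)]
top label_roll []
top scanner [([0.437, -0.319, 0.034], 0.83)]
top marker [([0.609, -0.056, 0.11], 0.42)]
top cutter [([0.694, -0.112, 0.107], 0.77)]
scene tray_handle [([0.675, -0.014, 0.1], 0.92)]
scene pad [([0.467, -0.057, 0.011], 0.56)]
scene label_roll [([0.539, 0.1, 0.054], 0.51)]
scene scanner [([0.446, -0.32, 0.032], 0.19)]
scene marker [([0.617, -0.008, 0.11], 0.72)]
scene cutter [([0.707, -0.079, 0.11], 0.66), ([0.68, -0.346, 0.112], 0.25)]
bar 261 (array([676.6, -17.6]), array([124. ,  15.3]), 76.3) [0.15827038 0.16173371]
```

View pics/scene1.png

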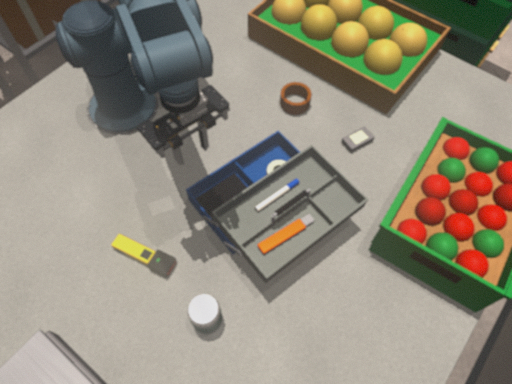

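The tray is on its stop. The pad (black) is in the right bay around (225,195), and the white roll is in the left bay at about (277,165). Next I'll pick up the scanner and hold it at a slant in front of the box.

```bash
cat >> h.py <<'E'
A=np.deg2rad(25); GS=np.array([-.022,0,.025]); SY=np.deg2rad(11.9); SC=np.array([.4315,-.3198,0])
def sc_grasp(head,th):   # head = scanner_head point in box frame, th = head-down pitch -> grasp (world), tool rot
    S=R.from_euler('ZY',[BY,th]); return box(np.asarray(head))+S.apply(GS-[.0875,0,0]), rot(BY,th-A)
E
python3 - <<'E'
from h import *
r=rot(SY,-A); g=SC+R.from_euler('z',SY).apply(GS)
goto(g+[0,0,.10],r)
line(g,r,.08); st("at")
eoat.set_gripper(0.0); st("grip")
line(g+[0,0,.06],r,.08); st("lift")
th=np.deg2rad(25); d=np.array([-np.cos(th),0,np.sin(th)])
g,rr=sc_grasp(np.array([.080,-.081,.014])+.17*d,th)
goto(g+[0,0,.05],rr); arm.dwell(.3); st("pre")
for n in("top","scene"):
    im,w=cloud(n); cv2.imwrite(f"pics/{n}2.png",im); np.savez(f"{n}2.npz",im=im,w=w)
print(box([-.06,-.081,.15]))
E
```

```text
at t 16.49 tcp [ 0.3779 -0.3315  0.0962] F [-1.   0.7 -0. ] ff 0.0 w 0.599
grip t 16.9 tcp [ 0.3778 -0.3313  0.096 ] F [-0.6  0.6  2.2] ff 30.0 w 0.424
lift t 17.8 tcp [ 0.3775 -0.3308  0.1552] F [ 0.1  0.8 -2.1] ff 30.0 w 0.425
pre t 19.42 tcp [ 0.3696 -0.0284  0.2825] F [ 0.1 -0.4 -2.8] ff 30.0 w 0.425
[ 0.46958885 -0.05145884  0.15      ]
```

View pics/scene2.png

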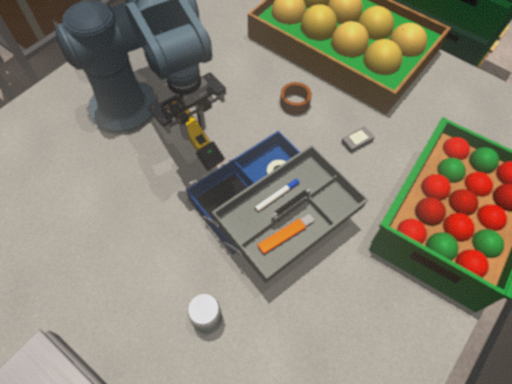

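The scanner is held with its head towards the box, the head at about (210,153). I'll check the held pitch against the depth.

```bash
python3 - <<'E'
from h import *
th=np.deg2rad(25)
s=arm.state(); rt=R.from_quat(s["tcp_rot"]); g=s["tcp_pos"]+rt.apply([0,0,.078])
S=R.from_euler('ZY',[BY,th]); print("rot err deg",np.rad2deg((rt.inv()*rot(BY,0)).magnitude()))
for n in("scene","top"):
    f=np.load(n+"2.npz"); w=f["w"]; L=S.inv().apply((w.reshape(-1,3)-g))+GS
    L=L.reshape(w.shape); l=L.reshape(-1,3)
    for lo,hi in((.035,.085),(-.01,.028)):
        m=(l[:,0]>lo)&(l[:,0]<hi)&(abs(l[:,1])<.016)&(l[:,2]>.005)&(l[:,2]<.06)
        if m.sum()>5:
            p=np.polyfit(l[m,0],l[m,2],1); print(n,lo,m.sum(),"top z med",np.median(l[m,2]),"slope deg",np.rad2deg(np.arctan(p[0])))
    m=(abs(l[:,1])<.05)&(l[:,0]>.02)&(l[:,0]<.12)&(l[:,2]>.012)&(l[:,2]<.05); print("extent x",np.percentile(l[m,0],[0,99,100]),"y",np.percentile(l[m,1],[1,99]))
E
```

```text
rot err deg 0.036304671860041424
scene 0.035 242 top z med 0.033863222032027976 slope deg -2.034174213523799
scene -0.01 176 top z med 0.030910339350073916 slope deg -0.9502226601632172
extent x [0.02033652 0.08512433 0.08540725] y [-0.02650273  0.0244606 ]
top 0.035 153 top z med 0.03398312227360367 slope deg -1.3408469153092673
extent x [0.04899204 0.0868706  0.08702414] y [-0.02542502  0.02495953]
```

```bash
python3 - <<'E'
from h import *
th=np.deg2rad(25); d=np.array([-np.cos(th),0,np.sin(th)]); E0=np.array([.080,-.081,.014])
g,r=sc_grasp(E0+.17*d,th); line(g,r,.08)
for k in (.08,0):
    g,r=sc_grasp(E0+k*d,th); hit=line(g,r,.08,max_force=15); st(f"in {k} {hit}")
    if hit: raise SystemExit
for t,x,z in((18,.086,.0135),(12,.090,.013),(6,.0935,.0125),(0,.0965,.012)):
    g,r=sc_grasp([x,-.081,z],np.deg2rad(t)); hit=line(g,r,.04,max_force=12); st(f"rot {t} {hit}")
    if hit: break
im,w=cloud("scene"); cv2.imwrite("pics/scene3.png",im)
E
```

```text
in 0.08 False t 21.57 tcp [ 0.4488 -0.0466  0.1949] F [ 0.8  0.1 -1.8] ff 30.0 w 0.423
in 0 False t 22.72 tcp [ 0.5194 -0.0631  0.1611] F [-0.1  0.4 -2.2] ff 30.0 w 0.425
rot 18 False t 23.28 tcp [ 0.5088 -0.0607  0.149 ] F [ 0.5 -0.2 -2.6] ff 30.0 w 0.42
rot 12 False t 23.82 tcp [ 0.4998 -0.0586  0.1366] F [ 0.5 -0.3 -2.1] ff 30.0 w 0.426
rot 6 False t 24.38 tcp [ 0.4914 -0.0567  0.1231] F [ 0.5 -0.3 -2. ] ff 30.0 w 0.425
rot 0 False t 24.95 tcp [ 0.4839 -0.0549  0.1083] F [-0.3  0.6 -1.7] ff 30.0 w 0.422
```

View pics/scene3.png

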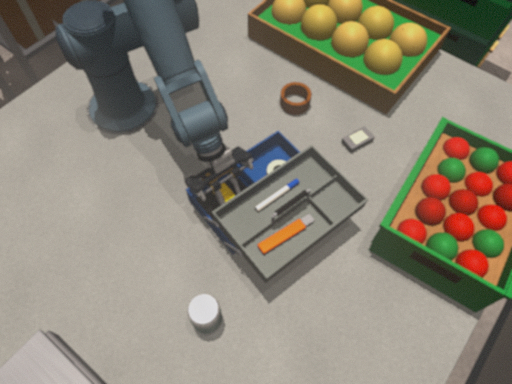

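The scanner is flat under the tray edge, with its handle visible at about (228,190) and no contact yet. Now I'll lower it to the pad, push it to the wall and release.

```bash
python3 - <<'E'
from h import *
g,r=sc_grasp([.0965,-.081,.005],0); hit=line(g,r,.015,max_force=4); s=st(f"down {hit}")
p=s["tcp_pos"]; ax=RB.apply([1,0,0])
hit=arm.move_straight((p+.010*ax).tolist(),vel=.015,max_force=8); s=st(f"push {hit}")
print("moved",(s["tcp_pos"]-p)@ax, "head x est", RB.inv().apply(s["tcp_pos"]+r.apply([0,0,.078])-BC)+[.1095,0,-.025])
eoat.set_gripper(0.6); s=st("open")
arm.move_straight((s["tcp_pos"]-r.apply([0,0,.14])).tolist(),vel=.1); st("out")
goto(box([-.22,-.15,.25]),rot(BY))
for n in("top","scene"):
    im,w=cloud(n); cv2.imwrite(f"pics/{n}4.png",cv2.resize(im[120:280,150:360],None,fx=3,fy=3)); np.savez(f"{n}4.npz",im=im,w=w)
    L=RB.inv().apply(w.reshape(-1,3)-BC); I=im.reshape(-1,3).astype(int)
    m=(abs(L[:,0])<.1)&(abs(L[:,1]+.081)<.075)&(L[:,2]>.025)&(L[:,2]<.06)
    ye=m&(I[:,2]>90)&(I[:,0]<90)&(I[:,1]>70)
    print(n,ye.sum(),"yellow x",np.percentile(L[ye,0],[0,2,98]),"y",np.percentile(L[ye,1],[2,50,98]),"z",np.percentile(L[ye,2],[5,50,95]), rect(L[ye]), "zslope",np.polyfit(L[ye,0],L[ye,2],1)[0])
st()
E
```

```text
down True t 25.33 tcp [ 0.4839 -0.0549  0.1048] F [-0.8  0.   2.3] ff 30.0 w 0.419
push True t 25.55 tcp [ 0.484  -0.0549  0.1049] F [-0.5  0.7  3.5] ff 30.0 w 0.425
moved 8.935839859718414e-05 head x est [ 0.09725284 -0.08105297  0.00916999]
open t 26.03 tcp [ 0.4832 -0.0546  0.104 ] F [-0.7 -0.4 -0.1] ff 0.0 w 0.6
out t 27.58 tcp [ 0.4254 -0.041   0.2303] F [-0.3  0.  -0.8] ff 0.0 w 0.603
top 521 yellow x [-0.07706642 -0.07554769  0.03778853] y [-0.10031358 -0.08102543 -0.06177781] z [0.0336717  0.03838329 0.04175597] (array([-18.1, -81. ]), array([117.8,  39.9]), 0.0) zslope 0.009696975272742811
scene 274 yellow x [-0.07881574 -0.07652361 -0.02065568] y [-0.10146778 -0.08333227 -0.06307395] z [0.03445756 0.03941206 0.04282712] (array([-48.7, -81.6]), array([41.5, 60.2]), 89.8) zslope 0.012154665814995273
 t 28.45 tcp [ 0.2981 -0.0817  0.3267] F [-0.  -0.5 -1.3] ff 0.0 w 0.599
```

View pics/top4.png

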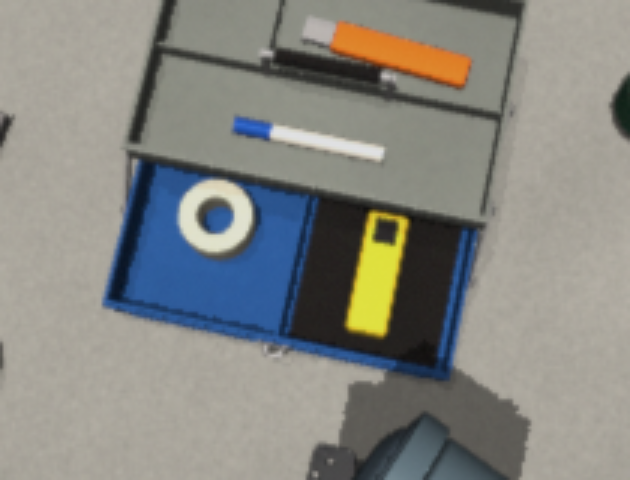

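The label roll is in place at about (217,218). The scanner is flat at (376,272) but stopped about 4 mm short of the back wall, because the push tripped early. I'll push its tail with closed fingers.

```bash
python3 - <<'E'
from h import *
r=rot(BY)
eoat.set_gripper(0.0)
goto(box([-.0895,-.081,.16]),r)
hit=line(box([-.0895,-.081,.035]),r,.1,max_force=12); st(f"down {hit}"); arm.dwell(.3)
if hit: raise SystemExit
for i in range(4):
    hit=line(box([-.076,-.081,.035]),r,.02,max_force=12); s=st(f"push {hit}")
    arm.dwell(.2); s=st("after"); F=RB.inv().apply(s["ft_force"])
    print("x",RB.inv().apply(s["tcp_pos"]-BC)[0],"F",F)
    if not hit or abs(F[0])>7: break
E
```

```text
down False t 31.52 tcp [ 0.4413 -0.0449  0.1136] F [ 0.4  0.4 -0.2] ff 0.0 w 0.007
push True t 32.27 tcp [ 0.4464 -0.0458  0.1123] F [ 0.1 -0.5 -0.5] ff 0.0 w 0.003
after t 32.47 tcp [ 0.4456 -0.0456  0.112 ] F [ 0.1  0.1 -0.8] ff 0.0 w 0.006
x -0.084645705737385 F [ 0.05455305  0.08244445 -0.78819597]
push True t 32.76 tcp [ 0.4468 -0.0458  0.1115] F [-0.6  0.1 -0.3] ff 0.0 w 0.001
after t 32.96 tcp [ 0.4464 -0.0456  0.1112] F [ 1.  -0.  -0.5] ff 0.0 w 0.006
x -0.08394561754988597 F [ 1.00192795  0.19454901 -0.53138923]
push True t 33.23 tcp [ 0.4471 -0.0457  0.1109] F [0.  0.1 0. ] ff 0.0 w 0.005
after t 33.43 tcp [ 0.4467 -0.0456  0.1106] F [1.  1.2 0.3] ff 0.0 w 0.007
x -0.08365485737439735 F [0.69820416 1.40917281 0.30596482]
push True t 33.73 tcp [ 0.4473 -0.0456  0.1103] F [ 0.2  0.4 -0.3] ff 0.0 w 0.002
after t 33.92 tcp [ 0.4469 -0.0455  0.11  ] F [ 0.7 -0.4  0.3] ff 0.0 w 0.006
x -0.08342952693065231 F [ 0.75049367 -0.21731589  0.28025285]
```

```bash
cat >> h.py <<'E'
def yel():
    for n in("top","scene"):
        im,w=cloud(n); L=RB.inv().apply(w.reshape(-1,3)-BC); I=im.reshape(-1,3).astype(int)
        m=(abs(L[:,0])<.1)&(abs(L[:,1]+.081)<.075)&(L[:,2]>.03)&(L[:,2]<.06)
        ye=m&(I[:,2]>90)&(I[:,0]<90)&(I[:,1]>70)
        print(n,ye.sum(),"yellow x",np.percentile(L[ye,0],[0,2,98]),"z",np.median(L[ye,2]),rect(L[ye]),"zslope",np.polyfit(L[ye,0],L[ye,2],1)[0])
    cv2.imwrite(f"pics/s{arm.state()['time_s']:.1f}.png",im)
E
python3 - <<'E'
from h import *
r=rot(BY)
line(box([-.0855,-.081,.036]),r,.02); arm.dwell(.2)
hit=line(box([-.078,-.081,.036]),r,.02,max_force=25); s=st(f"push {hit}")
arm.dwell(.2); s=st(); print("x",RB.inv().apply(s["tcp_pos"]-BC)[0])
line(box([-.0895,-.081,.036]),r,.05); line(box([-.0895,-.081,.16]),r,.12)
goto(box([-.22,-.15,.25]),r); yel()
E
```

```text
push True t 34.88 tcp [ 0.4471 -0.0459  0.1124] F [-0.6 -0.4 -0.3] ff 0.0 w 0.005
 t 35.08 tcp [ 0.4468 -0.0457  0.1123] F [-0.4  0.3 -0.5] ff 0.0 w 0.002
x -0.08345146119941824
top 507 yellow x [-0.07274598 -0.07044911  0.04018982] z 0.03833005983378368 (array([-15. , -80.9]), array([115.5,  40. ]), 0.2) zslope 0.004750017542385817
scene 251 yellow x [-0.07557827 -0.07232487 -0.02018437] z 0.039602675512721675 (array([-46.7, -82.1]), array([57.8, 39.9]), 1.7) zslope 0.014442536768202967
```

```bash
python3 - <<'E'
from h import *
r=rot(BY+np.pi/2); H=H0+[0,0,.003]
eoat.set_gripper(0.6)
goto(box(H+disp(2.007)+[0,0,.12]),r)
hit=line(box(H+disp(2.007)),r,.1,max_force=20); st(f"at {hit}")
if hit: raise SystemExit
eoat.set_gripper(0.0); s=st("grip")
if s["gripper_width"]<.1: raise SystemExit
for q in np.linspace(2.007,0,13)[1:]:
    line(box(H+disp(q)),r,.06); s=st(f"{q:.2f}")
    if abs(s["ft_force"]).max()>40: raise SystemExit
p=s["tcp_pos"]; hit=arm.move_straight((p-[0,0,.002]).tolist(),vel=.02,max_force=10); s=st(f"press {hit}")
eoat.set_gripper(0.6); arm.dwell(.2); s=st("open")
arm.move_straight((s["tcp_pos"]+[0,0,.13]).tolist(),vel=.15)
goto(box([-.15,-.15,.33]),rot(BY)); arm.dwell(.3); st("end")
im,w=cloud("scene"); cv2.imwrite("pics/scene9.png",im)
x,y,z=w[...,0],w[...,1],w[...,2]
hb=(abs(x-.5465)<.05)&(abs(y-.0137)<.07)&(z>.114)&(z<.14); print("bar",hb.sum(),rect(w[hb]),np.percentile(z[hb],[50,95]))
E
```

```text
at False t 41.12 tcp [ 0.6784 -0.0172  0.234 ] F [ 0.1 -0.2  0. ] ff 0.0 w 0.598
grip t 41.85 tcp [ 0.6777 -0.0171  0.2329] F [-2.3 -0.3  1.2] ff 30.0 w 0.152
1.84 t 42.23 tcp [ 0.6677 -0.0147  0.2416] F [ 1.9  0.4 -4.3] ff 30.0 w 0.149
1.67 t 42.6 tcp [ 0.6561 -0.012   0.2487] F [ 1.  -0.9 -2.2] ff 30.0 w 0.15
1.51 t 42.98 tcp [ 0.6435 -0.009   0.2538] F [ 0.7 -0.1 -2.6] ff 30.0 w 0.149
1.34 t 43.35 tcp [ 0.6303 -0.0059  0.2565] F [-0.1  0.2 -1.8] ff 30.0 w 0.152
1.17 t 43.73 tcp [ 0.6169 -0.0028  0.2569] F [-0.  -0.2 -0.6] ff 30.0 w 0.153
1.00 t 44.1 tcp [6.037e-01 3.000e-04 2.550e-01] F [-1.4 -0.2  0.3] ff 30.0 w 0.152
0.84 t 44.48 tcp [0.5907 0.0034 0.2507] F [-3.3  0.8  1.8] ff 30.0 w 0.148
0.67 t 44.85 tcp [0.5779 0.0064 0.2436] F [-6.1  1.7  2.1] ff 30.0 w 0.152
0.50 t 45.23 tcp [0.5665 0.0091 0.2342] F [-6.1  2.9 -0.2] ff 30.0 w 0.151
0.33 t 45.6 tcp [0.5581 0.011  0.2248] F [-3.5  2.1 -4.2] ff 30.0 w 0.146
0.17 t 45.98 tcp [0.5516 0.0126 0.2149] F [-5.   2.3 -2.7] ff 30.0 w 0.148
0.00 t 46.35 tcp [0.5463 0.0138 0.2031] F [-5.5  2.  -4.3] ff 30.0 w 0.151
press False t 46.6 tcp [0.5464 0.0138 0.2028] F [-10.2   2.    6.5] ff 30.0 w 0.149
open t 47.61 tcp [0.5463 0.0138 0.2011] F [ 0.1  1.  -0.1] ff 0.0 w 0.6
end t 50.02 tcp [ 0.3665 -0.0979  0.4077] F [ 0.2  0.2 -0.3] ff 0.0 w 0.602
bar 228 (array([545.6,  12.5]), array([120.5,  15.3]), 77.6) [0.12784835 0.13213524]
```

View pics/scene9.png

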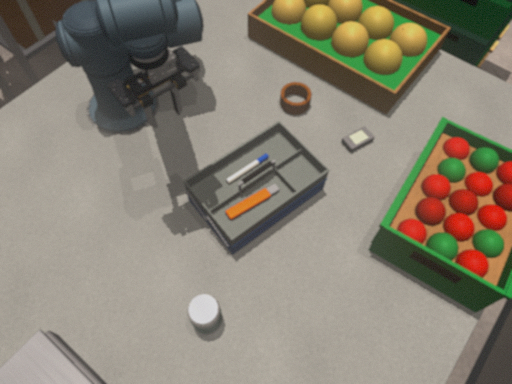

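The tray is home at about (257,185) with the marker and cutter in it. The bar is at its starting height, the gripper is clear, and the bench items haven't moved.

```bash
python3 -c "
from station import hand_in
print(hand_in())"
```

```text
the job is handed in; nothing more can be done
None
```

The job is handed in at about 50 s of the 72 s limit, with no verdict returned: the scanner lies flat on the pad, pushed against the back wall until it stopped firmly, and the tray is fully home with the marker and cutter still in it.

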